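# Clamp the carton in the jig

## Task

Push the small white carton along the jig board until it sits flat and fully home against the end stop, then flip the red toggle lever over past its centre so that it snaps shut and the clamp presses down on the carton. This is pushing work: do not lift or tip the carton, and leave the other things on the desk where they are.

Things in the scene. Friction and masses are not known exactly. Their poses are not given: they have to be found in the camera images.
- jig: Fixed clamping jig: plywood board 280 x 140 x 10 mm on the desk. Origin at desk level, mid-lane, in the plane of the end stop's face that the carton must meet. Its x axis runs along the lane from the loading end to the clamp; board from x -200 to +80 mm, y -70 to +70. The toggle clamp stands behind the stop, on y = 0.
- stop_face (a point): Middle of the end stop's face, at its foot on the board (jig x = 0, y = 0, z = 10 mm). Aluminium stop 18 mm high, from jig x = 0 to +12. Side rails, 14 mm high, run from x = -52 to 0, 92 mm apart inside; their mouth flares from x = -52 to -80 mm to about 125 mm wide.
- carton: Loose white carton, 56 mm (its x) x 85 mm (its y) x 29 mm high, 80 to 170 g. Origin at the centre of its underside. It starts on the board's open end, its x axis within 9 degrees of the jig's x. Fully home its origin lies at jig x = -28 mm, y within 4 mm of 0, 10 mm above the desk.
- clamp (a joint): Toggle lever angle, rad. 0 = open: lever leans 45 degrees away from the lane (jig +x), clamp arm raised. Grows as the lever swings towards the lane. An over-centre spring drives it away from 0.62, back to 0 or on to shut. On the carton it rests near 1.22, lever leaning 25 degrees over the lane; empty, at 1.30. Moving it off 0 takes about 0.35 N m, 4 N at the grip.
- lever_pivot (a point): The lever's hinge axis (parallel to the jig's y): 35 mm behind the stop face (jig x = +35 mm), y = 0, 55 mm above the desk, between two steel cheeks 22 mm apart over all, tops at 64 mm.
- lever_end (a point): Centre of the round end of the red lever grip, 101 mm from the pivot. The grip is 18 mm thick over the last 41 mm, on a 10 mm rod. Open, it lies at jig x = +106 mm, 126 mm above the desk; half way (0.62) at x = +52, 155 mm up; closed at x = -8, 147 mm up. The lever swings in the jig's x-z plane.
- clamp_pad (a point): Middle of the face of the black rubber clamp pad, 16 mm across, at the tip of the clamp arm, 65 mm from the pivot. Clamped, it presses at jig x = -28 mm, y = 0 on the carton's top with about 6 N. Open, it stands about 108 mm above the desk, over the stop.
- bowl: White bowl, 123 mm across, 43 mm high. Bystander; origin under its centre.
- tub: Clear lidded tub, 115 mm across, 70 mm high. Bystander; origin under its centre.
- screwdriver: Red-handled screwdriver, 204 mm long, lying. Bystander; origin under its centre.
- keypad: Black keypad unit, 120 x 64 x 24 mm. Bystander; origin under its centre.
- marker: White and green marker pen, 135 mm long, lying. Bystander; origin under its centre.

How it is judged:
By the outcome, as a careful person would: the job done as asked, in the order asked, and still so for the second after the job is handed in, with the robot touching nothing.
It also fails if it takes over 48 s, if anything falls off the work surface, if the arm or the gripper's body presses on something with over 40 N, if the wrist force passes 120 N, or if a joint passes its speed limit or range.

## Robot

A 6-joint arm with a two-finger parallel gripper is mounted at the origin on a cart in front of the work surface, level with it; the furniture and walls round the work are solid. World frame = base frame: x ahead of the robot, y to its left, z up, the work surface at z = 0. Lengths are in m, angles in rad, forces in N, time in s.
With the tool pointing down it reaches from about 0.325 to 0.925 m from the base axis. Payload 3.1 kg.
Tool frame: the origin (TCP) lies midway between the tips of the shut fingers; the grasp point (between the pads) lies behind it (tcp_to_grasp is the z of the grasp point in the tool frame, in m); z points along the fingers, y is the line along which they close (so a half turn about z gives the same grasp; the last joint's range is limited). The gripper opens to 85 mm and grips with 20 to 120 N. Pads are 22 mm wide; open, the fingers measure 114 mm over their backs; the gripper's body (76 mm by 85 mm) begins 54 mm behind the grasp point. The pads swing forward as they close: fully open they stand 13 mm farther back than shut.
Start: joints at [1.106, 0.217, 1.613, -0, 1.311, -0.112], TCP at [0.216, 0.587, 0.231] pointing down, gripper open.
Joint ranges: [-2.75, 2.75], [-0.78, 2.1], [0.31, 2.55], [-1.13, 4.27], [0.13, 2.63], [-2.58, 2.58]. Speed limits (rad/s): [2.79, 2.79, 3.14, 3.14, 3.14, 3.14].

## Interface

Orientations are given as a unit quaternion [x, y, z, w].
In Python, from rig import * gives the robot as it stands.
- The arm moves only by the tool move_arm, never from a script. Its argument "commands" is a list of rows, each a list of 4 numbers: the shift along the tool's x, y, z in mm, then the turn about the tool's z in degrees. In form: [[tx, ty, tz, spin], ...]. A call has 1 to 12 rows; each row is the pose to reach, as a shift and turn from the pose commanded when the call began, along the tool's axes at that moment; what a row does not reach only later rows make up. A row lasts 1/10 s, in which the tool goes at most 50 mm and 8.59 degrees, less where a joint would pass 70% of its speed; a pose out of reach is approached as far as the arm can. A call with a gripper value outside its range is refused whole. "gripper" is the finger opening in mm, from 0 to 85.4, set as the call begins (left out, the last holds). The fingers move at their own pace and stop on an object; "force" is the grip in N (left out, the last holds). Time passes only in rows, so rows that repeat a pose let the fingers close. It gives the time, the measured TCP pose, the force, the opening and the grip force at its end, in the units of the state.
- observe(): the state, without advancing time (a new reading comes with each control period).
- camera(name): name is "scene" or "top" or "wrist"; returns the picture (480x640x3 uint8, red, green, blue); there is no depth.
- camera_params(name): a dict with "fx", "fy", "cx", "cy" (pixels), "k1" (the pictures are not rectified: a ray, as slopes to the right and down, at radius r is drawn at 1 + k1 r^2 times it, then the intrinsics apply), "R" (3x3) and "t" (3): a world point X has camera coordinates R X + t. Camera axes: x right, y down, z forward; pixel columns grow to the right and rows downward; lengths in m; the calibration is good to about 2 mm. A picture is of the moment at which its call begins: read the wrist's pose just before it. camera_params takes no time and is no camera call; for the wrist camera it gives the pose at the moment of the call.
- close_job(): hands the job in; it is judged then, once.
Trained networks look in the newest picture that a camera, given by its name, has taken for a name from the list of things; names that differ only in an ending like _2 or _b are one class to them, and where a whole thing is asked for, a point or a joint stands for the part that bears it (a point fixed in the world has none). Each returns a list of dicts, best first, with "p" (0 to 1); they miss things now and then, are a little off and sometimes report something else, mostly with a low value. They report only what shows in the picture. A call takes as long as a camera call.
- trace(camera, query): "mask" (480x640 bool, what is visible of it) and "extent" ([left, top, width, height] in pixels, round what is visible of it).
- spot_point(camera, query): "position" ([column, row] in pixels: a listed point, or the origin of a listed thing).
The state is a dict: "t": time; "joints": joint angles; "dq": joint speeds; "joint_efforts": joint torques, N m; "ee_pos": TCP position; "eef_rot": TCP orientation; "contact_force": force on the tool from outside, world axes, zero at the start; "ft_torque": the same for the moment, N m; "grip_width": finger opening in m; "finger_force": force on a finger pad.
Only numpy, scipy, OpenCV 4.12 (cv2) and the standard library are available. Lean on these libraries where they do the work, as an engineer would, in place of code of your own. Each camera call takes 0.05 s, during which the arm holds its last target. There are 200 camera calls.

## Working session

There is one attempt and no reset: what is moved stays moved. The work goes in short steps, Python scripts to look and compute and a tool call to move; the robot and the scene stay as the last step left them, time stands still between calls to the robot, and variables do not carry over. Pictures are saved under pics/ and viewed, at most 10 in all, crops included, and the job is handed in when it is done.

Besides the shell and the picture viewer there is one more tool, called after "Emit:" by a JSON object that holds its "fn" and its "kwargs". move_arm: Moves the arm, as the interface text tells. Its arguments: {"type":"object","properties":{"commands":{"type":"array"},"gripper":{"type":"number"},"force":{"type":"number"}},"required":["commands"]}

```bash
mkdir -p pics; cat > h.py <<'E'
from rig import *
import numpy as np, cv2
def ray(cam,px,P=None):
    P=P or camera_params(cam)
    d=np.array([(px[0]-P["cx"])/P["fx"],(px[1]-P["cy"])/P["fy"]]); u=d.copy()
    for _ in range(20): u=d/(1+P["k1"]*(u@u))
    R=np.array(P["R"]); t=np.array(P["t"])
    return -R.T@t, R.T@np.array([u[0],u[1],1])
def onz(cam,px,z,P=None):
    c,d=ray(cam,px,P); return c+d*(z-c[2])/d[2]
def proj(cam,X):
    P=camera_params(cam); c=np.array(P["R"])@np.array(X)+np.array(P["t"]); u=c[:2]/c[2]; u=u*(1+P["k1"]*(u@u))
    return np.array([P["fx"]*u[0]+P["cx"],P["fy"]*u[1]+P["cy"]])
def save(cam,name):
    im=camera(cam); cv2.imwrite("pics/"+name,im[:,:,::-1]); return im
E
python3 - <<'E'
from h import *
np.set_printoptions(precision=4,suppress=True)
print(observe())
Z={"jig":0,"stop_face":.01,"carton":.01,"lever_pivot":.055,"lever_end":.126,"clamp_pad":.108,"bowl":0,"tub":0,"screwdriver":0,"keypad":0,"marker":0}
for c in("top","scene"):
    save(c,c+"0.png"); print(c,-np.array(camera_params(c)["R"]).T@camera_params(c)["t"])
    for q in Z:
        r=spot_point(c,q)
        for k in r[:1]: print(q,round(k["p"],2),np.round(k["position"],1),onz(c,k["position"],Z[q]))
E
```

```text
{'t': 0.0, 'joints': array([ 1.1058,  0.2178,  1.6149,  0.    ,  1.3113, -0.1122]), 'dq': array([-0.0005, -0.0002,  0.0011, -0.0003, -0.0007, -0.0006]), 'joint_efforts': array([ -0.0009, -39.6861, -30.3844,  -0.0002,   0.0098,   0.    ]), 'ee_pos': array([0.2156, 0.5858, 0.23  ]), 'eef_rot': array([ 0.1755,  0.9845, -0.0011, -0.0003]), 'contact_force': array([-0.4912, -0.06  , -0.3575]), 'ft_torque': array([-0.0208, -0.0041,  0.0041]), 'finger_force': 0.0, 'grip_width': 0.08546500017146318}
top [0.4    0.0747 1.1675]
jig 0.67 [296.1 240.1] [0.4898 0.1339 0.    ]
stop_face 0.6 [296.2 235.9] [0.4999 0.133  0.01  ]
carton 0.82 [347.1 245.9] [0.4727 0.0022 0.01  ]
lever_pivot 0.75 [283.1 234.7] [0.4994 0.1632 0.055 ]
lever_end 0.51 [247.  227.9] [0.5099 0.2418 0.126 ]
clamp_pad 0.84 [293.3 235.2] [0.4932 0.1349 0.108 ]
bowl 0.56 [208.4 275.2] [0.4007 0.3631 0.    ]
tub 0.62 [450.5 271. ] [ 0.4047 -0.2675  0.    ]
screwdriver 0.92 [469.7 216.3] [ 0.5478 -0.3238  0.    ]
keypad 0.68 [157.9 279.7] [0.3898 0.4976 0.    ]
marker 0.58 [457.5 240.2] [ 0.4849 -0.2887  0.    ]
scene [-0.4444 -0.5539  0.711 ]
jig 0.6 [311.2 255.7] [0.4963 0.1261 0.    ]
stop_face 0.57 [307.7 253.6] [0.4866 0.1318 0.01  ]
carton 0.89 [342.4 268.3] [0.4799 0.0062 0.01  ]
lever_pivot 0.61 [300.5 237.3] [0.4887 0.1595 0.055 ]
lever_end 0.64 [309.4 253.1] [0.3369 0.0164 0.126 ]
clamp_pad 0.65 [306.2 225.8] [0.4759 0.1291 0.108 ]
tub 0.9 [421.9 320.1] [ 0.4119 -0.267   0.    ]
screwdriver 0.83 [463.5 303. ] [ 0.5378 -0.3273  0.    ]
marker 0.43 [441.7 306.7] [ 0.4903 -0.2866  0.    ]
```

```bash
ls -la . pics
```

```text
.:
total 16
drwxr-xr-x  3 agent agent 4096 Dec  3 23:37 .
drwxr-xr-x 23 root  root  4096 Dec  3 23:37 ..
-rw-r--r--  1 agent agent  667 Dec  3 23:37 h.py
drwxr-xr-x  2 agent agent 4096 Dec  3 23:37 pics

pics:
total 1068
drwxr-xr-x 2 agent agent   4096 Dec  3 23:37 .
drwxr-xr-x 3 agent agent   4096 Dec  3 23:37 ..
-rw-r--r-- 1 agent agent 514907 Dec  3 23:37 scene0.png
-rw-r--r-- 1 agent agent 566355 Dec  3 23:37 top0.png
```

View pics/top0.png

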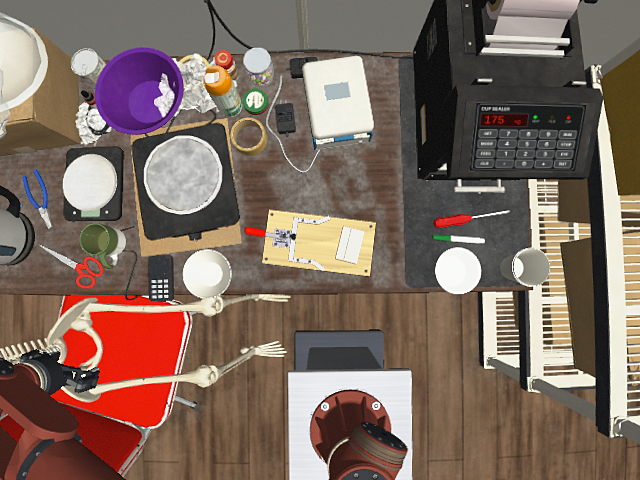

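View pics/scene0.png

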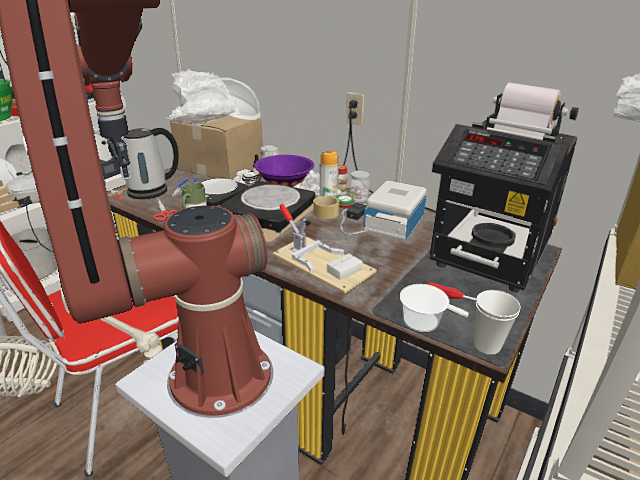

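The top view shows the jig at about (318,243), with the carton at (350,244) on its right and the red lever at (255,231) on its left. The lane runs to image left, which is world +y, turned by about 6°. I'll go over the jig for a closer wrist view, turning the tool so its x lies along the lane.

Emit:
{"fn": "move_arm", "kwargs": {"commands": [[-20,-20,-35,4],[-60,-55,-70,12],[-100,-95,-80,20],[-140,-133,-80,28],[-180,-170,-80,36],[-220,-208,-80,44],[-260,-246,-80,52],[-300,-284,-80,60],[-340,-322,-80,67],[-380,-360,-80,72],[-415,-393,-80,75.6],[-434,-411,-80,75.6]], "gripper": 45}}

```text
t: 2.4
ee_pos: [0.4687, 0.0753, 0.3117]
eef_rot: [0.742, 0.67, 0.001, 0.0]
contact_force: [-0.0, -0.7, 0.7]
grip_width: 0.0451
finger_force: 0.0
```

Emit:
{"fn": "move_arm", "kwargs": {"commands": [[0,0,0,0],[0,0,0,0],[0,0,0,0]]}}

```text
t: 2.7
ee_pos: [0.4677, 0.0781, 0.3112]
eef_rot: [0.742, 0.671, 0.0, -0.0]
contact_force: [0.7, 0.7, 1.1]
grip_width: 0.0452
finger_force: 0.0
```

```bash
python3 - <<'E'
from h import *
np.set_printoptions(precision=4,suppress=True)
o=observe(); print(o["t"],o["ee_pos"],o["eef_rot"],o["joints"],o["grip_width"])
P=camera_params("wrist"); save("wrist","w0.png"); print(-np.array(P["R"]).T@P["t"],P["R"])
Z={"stop_face":.01,"carton":.01,"lever_pivot":.055,"lever_end":.126,"clamp_pad":.108}
for q in Z:
    for k in spot_point("wrist",q)[:1]: print(q,round(k["p"],2),np.round(k["position"],1),onz("wrist",k["position"],Z[q]))
for q in("carton","jig"):
    for k in trace("wrist",q)[:1]: print(q,k["p"],k["extent"])
E
```

```text
2.7 [0.4677 0.0781 0.3112] [ 0.7418  0.6706  0.0001 -0.0004] [ 0.0168 -0.1715  1.86    0.0006  1.4535  0.1174] 0.045171067778094785
[0.4749 0.1526 0.4539] [[ 0.995  -0.0999 -0.0002]
 [-0.0955 -0.9516  0.292 ]
 [-0.0293 -0.2905 -0.9564]]
stop_face 0.83 [337.4 141.9] [0.4943 0.1341 0.01  ]
carton 0.62 [331.6 253.3] [ 0.4751 -0.0045  0.01  ]
lever_pivot 0.66 [337.7 107.7] [0.4957 0.1704 0.055 ]
lever_end 0.8 [342.1  12.8] [0.5018 0.2395 0.126 ]
clamp_pad 0.71 [335.8 147.9] [0.4883 0.1326 0.108 ]
carton 0.98 [295.8, 227.9, 73.0, 52.9]
jig 0.81 [275.6, 0.0, 123.2, 297.4]
```

View pics/w0.png

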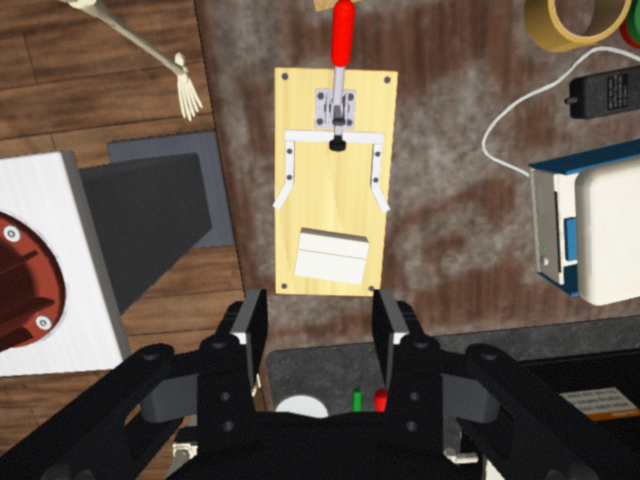

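The wrist view shows the whole jig. Board corners are near (275,68), (397,71), (382,297) and (276,293), and the stop is on row ~138. The carton's top is at about (332,258), slightly turned, and the lever grip ends near (342,5). I'll refine the positions from the corners.

```bash
python3 - <<'E'
from h import *
np.set_printoptions(precision=4,suppress=True)
im=cv2.imread("pics/w0.png")
W=lambda p,z:onz("wrist",p,z)
C=[W(p,.01) for p in[(275,68),(397,71),(382,297),(276,293)]]
for c in C:print("board",c)
far=(C[0]+C[1])/2;near=(C[2]+C[3])/2; x=(far-near);L=np.linalg.norm(x);x/=L;print("L",L,"W",np.linalg.norm(C[0]-C[1]),np.linalg.norm(C[2]-C[3]),"deg",np.degrees(np.arctan2(x[1],x[0])))
org=near+x*(L*200/280); print("stop from board",org)
for p in[(286,143),(383,144)]: print("stop top edge",W(p,.028))
for p in[(301,236),(368,243),(364,283),(295,277)]: print("carton",W(p,.039))
a=cv2.resize(im[60:300,250:420],None,fx=3.3,fy=2.5,interpolation=cv2.INTER_CUBIC)
a=cv2.resize(im[110:300,260:410],(474,600),interpolation=cv2.INTER_CUBIC)
cv2.imwrite("pics/w0c.png",a)
E
```

```text
board [0.4319 0.2211 0.01  ]
board [0.5686 0.2046 0.01  ]
board [ 0.5374 -0.0743  0.01  ]
board [ 0.3962 -0.0541  0.01  ]
L 0.2790596161924659 W 0.13773586813556044 0.1426328514788751 deg 83.11845815796708
stop from board [0.4907 0.1337 0.01  ]
stop top edge [0.4357 0.1386 0.028 ]
stop top edge [0.5455 0.1266 0.028 ]
carton [0.441  0.0304 0.039 ]
carton [0.52   0.0137 0.039 ]
carton [ 0.5119 -0.038   0.039 ]
carton [ 0.4276 -0.0214  0.039 ]
```

View pics/w0c.png

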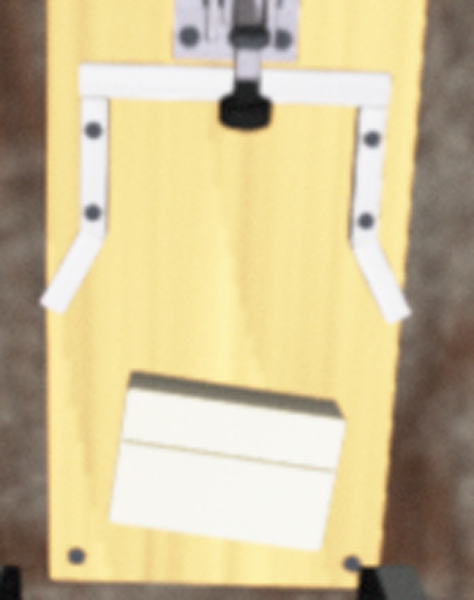

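```bash
python3 - <<'E'
from h import *
np.set_printoptions(precision=4,suppress=True)
W=lambda p,z:onz("wrist",(260+p[0]/3.16,110+p[1]/3.158),z)
c=[W(p,.039) for p in[(130,387),(345,417),(320,550),(110,522)]]
for k in c:print(k)
m=sum(c)/4; e=(c[0]+c[1]-c[2]-c[3]); print("carton",m,np.degrees(np.arctan2(e[1],e[0])),np.linalg.norm(c[0]-c[1]),np.linalg.norm(c[1]-c[2]))
s=c[1]-c[0]; print("yaw by side",np.degrees(np.arctan2(s[1],s[0]))+90)
r=[W((106,120),.024),W((105,232),.024),W((358,120),.024),W((351,238),.024)]
for k in r:print("rail",k)
st=[W((80,98),.028),W((390,105),.028)];s=st[1]-st[0];print("stop",st,np.degrees(np.arctan2(s[1],s[0]))+90,sum(st)/2)
print("stop bolts",[W(p,.01) for p in((76,556),(351,564))])
th=np.radians(84);x=np.array([np.cos(th),np.sin(th),0]);y=np.array([-x[1],x[0],0]);o=np.array([.491,.1337,.01])
print("carton in jig",(m-o)@x,(m-o)@y); print("rails jig",[((k-o)@x,(k-o)@y) for k in r]); print([((k-o)@x,(k-o)@y) for k in c])
E
```

```text
[0.4417 0.0346 0.039 ]
[0.5215 0.0147 0.039 ]
[ 0.5084 -0.0392  0.039 ]
[ 0.4277 -0.0191  0.039 ]
carton [ 0.4748 -0.0023  0.039 ] 75.90081741814804 0.08221489978952688 0.05548743481429748
yaw by side 76.00835804724849
rail [0.4433 0.132  0.024 ]
rail [0.438  0.0914 0.024 ]
rail [0.5348 0.123  0.024 ]
rail [0.5296 0.08   0.024 ]
stop [array([0.4352, 0.1409, 0.028 ]), array([0.546 , 0.1274, 0.028 ])] 83.09339865541159 [0.4906 0.1341 0.028 ]
stop bolts [array([ 0.4082, -0.0451,  0.01  ]), array([ 0.5234, -0.0604,  0.01  ])]
carton in jig -0.13689811131681617 0.001879694003640766
rails jig [(np.float64(-0.006637693066499352), np.float64(0.0472860885180911)), (np.float64(-0.047615859622695024), np.float64(0.048248944178555325)), (np.float64(-0.006081825836147736), np.float64(-0.044655115262613454)), (np.float64(-0.04935051099180011), np.float64(-0.0440303144659704))]
[(np.float64(-0.10370209149927616), np.float64(0.0386772109312607)), (np.float64(-0.11513231750779991), np.float64(-0.042739247360635134)), (np.float64(-0.17013545242181086), np.float64(-0.03542415529682491)), (np.float64(-0.15862258383837777), np.float64(0.04700496774076235))]
```

Emit:
{"fn": "move_arm", "kwargs": {"commands": [[-35,3,0,0.5],[-70,6,20,1],[-105,9,60,1],[-130,12,100,1],[-137,13,145,1],[-137,13,190,1],[-137,13,230,1],[-137,13,260,1],[-137,13,280,1],[-137,13,290,1],[-137,13,295,1],[-137,13,295,1]]}}

```text
t: 4.3
ee_pos: [0.4675, -0.0604, 0.0165]
eef_rot: [0.748, 0.664, 0.0, 0.0]
contact_force: [0.6, -0.1, 0.5]
grip_width: 0.0453
finger_force: 0.0
```

Emit:
{"fn": "move_arm", "kwargs": {"commands": [[0,0,0,0],[0,0,0,0],[0,0,0,0]]}}

```text
t: 4.6
ee_pos: [0.4681, -0.0606, 0.0173]
eef_rot: [0.748, 0.664, 0.001, 0.001]
contact_force: [-0.2, -0.6, -0.2]
grip_width: 0.0449
finger_force: 0.0
```

```bash
python3 - <<'E'
from h import *
np.set_printoptions(precision=4,suppress=True)
save("wrist","w1.png");o=observe(); print(o["t"],o["ee_pos"],o["eef_rot"],o["contact_force"])
E
```

```text
4.65 [ 0.4679 -0.0605  0.0172] [0.7479 0.6638 0.0005 0.0007] [-0.5364 -0.3139 -0.1343]
```

View pics/w1.png

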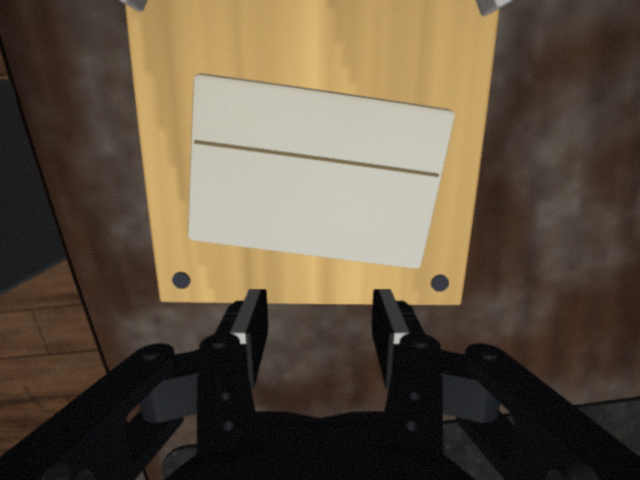

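The wrist view shows the carton straight ahead of the fingers, with its rear edge running (190,238)-(420,268). The fingers are centred behind it within about 3 mm, so I'll push.

Emit:
{"fn": "move_arm", "kwargs": {"commands": [[5,0,2,0],[10,0,3,0],[15,0,3,0],[22,0,3,0],[29,0,3,0],[36,0,3,0],[43,0,3,0],[50,0,3,0],[57,0,3,0],[64,0,3,0],[70,0,3,0],[74,0,3,0]]}}

```text
t: 5.85
ee_pos: [0.476, 0.0137, 0.0133]
eef_rot: [0.748, 0.664, -0.0, -0.0]
contact_force: [0.1, -0.3, -0.3]
grip_width: 0.0449
finger_force: 0.2
```

Emit:
{"fn": "move_arm", "kwargs": {"commands": [[5,0,0,0],[10,0,0,0],[15,0,0,0],[20,0,0,0],[25,0,0,0],[29,0,0,0],[33,0,0,0],[36,0,0,0],[39,0,0,0],[42,0,0,0],[43,0,0,0],[43,0,0,0]]}}

```text
t: 7.05
ee_pos: [0.4811, 0.056, 0.0133]
eef_rot: [0.748, 0.664, 0.0, -0.0]
contact_force: [-0.5, -0.9, 0.8]
grip_width: 0.0449
finger_force: 0.0
```

```bash
python3 - <<'E'
from h import *
np.set_printoptions(precision=4,suppress=True)
save("wrist","w2.png");o=observe(); print(o["t"],o["ee_pos"],o["eef_rot"],o["contact_force"])
d=o["ee_pos"]-np.array([.4895,.1337,0]); print("jig",d[0]*.1184+d[1]*.993, -d[0]*.993+d[1]*.1184)
E
```

```text
7.1 [0.4811 0.0559 0.0133] [ 0.7479  0.6638  0.0001 -0.    ] [ 0.0077 -0.6998  0.101 ]
jig -0.07822856516704466 -0.0009169973626109388
```

View pics/w2.png

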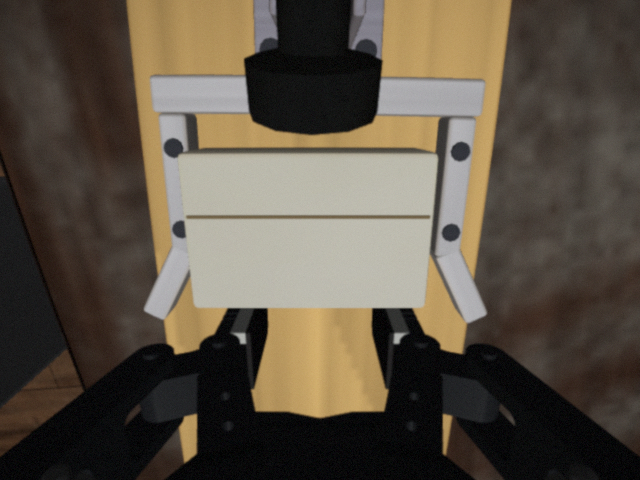

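The carton is now square and inside the rails, with its front edge at row 150. About 11 mm remains to the stop. I'll finish slowly while watching the force.

Emit:
{"fn": "move_arm", "kwargs": {"commands": [[2,0,0,0],[4,0,0,0],[6,0,0,0],[8,0,0,0],[9,0,0,0],[10,0,0,0],[11,0,0,0],[11,0,0,0]]}}

```text
t: 7.9
ee_pos: [0.4824, 0.0669, 0.0133]
eef_rot: [0.748, 0.664, 0.0, -0.0]
contact_force: [0.2, -0.4, -0.3]
grip_width: 0.0451
finger_force: 0.0
```

Emit:
{"fn": "move_arm", "kwargs": {"commands": [[1,0,0,0],[2,0,0,0],[3,0,0,0],[3,0,0,0],[3,0,0,0]]}}

```text
t: 8.4
ee_pos: [0.4823, 0.0677, 0.0133]
eef_rot: [0.748, 0.664, -0.002, 0.001]
contact_force: [-2.2, -9.0, 2.9]
grip_width: 0.045
finger_force: 4.3
```

```bash
python3 - <<'E'
from h import *
np.set_printoptions(precision=4,suppress=True)
save("wrist","w3.png");o=observe(); print(o["t"],o["ee_pos"],o["eef_rot"],o["contact_force"])
d=o["ee_pos"]-np.array([.4895,.1337,0]); print("jig",d[0]*.1184+d[1]*.993, -d[0]*.993+d[1]*.1184)
E
```

```text
8.45 [0.4823 0.0677 0.0133] [ 0.7477  0.664  -0.0017  0.0009] [-1.8964 -6.8224  1.1002]
jig -0.06634714149953366 -0.0006557881440692965
```

View pics/w3.png

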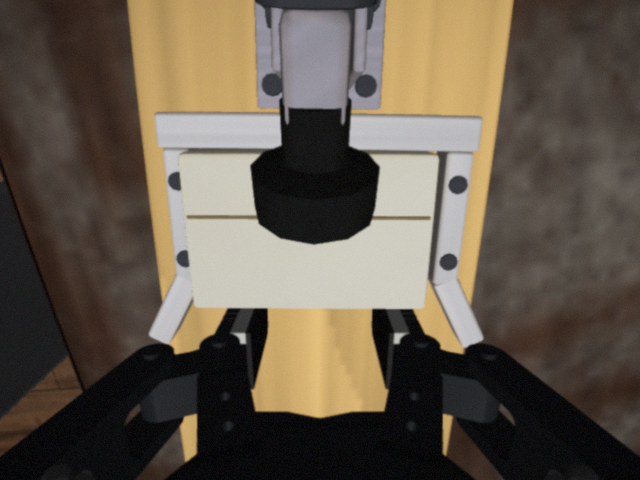

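The carton is home: its front face meets the stop along row 152 and the contact force rose to 9 N. TCP jig x is -66 mm, which matches the rear face at -56. I'll back off, rise, and go round behind the lever.

Emit:
{"fn": "move_arm", "kwargs": {"commands": [[-5,0,0,0],[-15,0,0,0],[-30,0,0,0],[-50,0,-5,0],[-65,0,-25,0],[-70,0,-60,0],[-70,0,-105,0],[-70,0,-150,0],[-70,0,-195,0],[-70,0,-240,0],[-70,0,-275,0],[-70,0,-290,0]]}}

```text
t: 9.65
ee_pos: [0.4763, -0.0002, 0.3079]
eef_rot: [0.748, 0.664, 0.003, 0.003]
contact_force: [1.1, -0.6, 0.6]
grip_width: 0.0454
finger_force: 0.0
```

Emit:
{"fn": "move_arm", "kwargs": {"commands": [[20,0,0,0],[50,0,0,0],[85,0,0,0],[120,0,0,0],[155,0,0,0],[190,0,0,0],[225,0,0,0],[255,0,0,0],[275,0,0,0],[286,0,0,0],[290,0,0,0],[290,0,0,0]], "gripper": 0}}

```text
t: 10.85
ee_pos: [0.5085, 0.2878, 0.3023]
eef_rot: [0.748, 0.664, -0.001, -0.0]
contact_force: [0.9, -0.0, 0.1]
grip_width: -0.0001
finger_force: 0.0
```

```bash
python3 - <<'E'
from h import *
np.set_printoptions(precision=4,suppress=True)
o=observe(); print(o["t"],o["ee_pos"],o["eef_rot"],o["grip_width"])
d=o["ee_pos"]-np.array([.4895,.1337,0]); print("jig",d[0]*.1184+d[1]*.993, -d[0]*.993+d[1]*.1184)
save("top","t4.png")
for q,z in(("lever_end",.126),("carton",.01),("stop_face",.01)):
    for k in spot_point("top",q)[:1]:
        w=onz("top",k["position"],z);d=w-np.array([.4895,.1337,0]);print(q,k["p"],w,d[0]*.1184+d[1]*.993, -d[0]*.993+d[1]*.1184)
P=camera_params("wrist");save("wrist","w4.png")
for q,z in(("lever_end",.126),("carton",.01),("stop_face",.01)):
    for k in spot_point("wrist",q)[:1]:
        w=onz("wrist",k["position"],z);d=w-np.array([.4895,.1337,0]);print(q,k["p"],w,d[0]*.1184+d[1]*.993, -d[0]*.993+d[1]*.1184)
E
```

```text
10.85 [0.5085 0.2878 0.3023] [ 0.7478  0.6639 -0.0009 -0.0001] -0.00010466735267821662
jig 0.15525788204142701 -0.0006697059440200458
lever_end 0.64 [0.3948 0.4448 0.126 ] 0.2976717454069736 0.13086593752697318
carton 0.96 [0.4811 0.1144 0.01  ] -0.02020530943431907 0.006040342133119882
stop_face 0.98 [0.4992 0.139  0.01  ] 0.0063806038650343535 -0.009023381278104132
lever_end 0.58 [0.5038 0.2395 0.126 ] 0.10678022862066733 -0.0017101577929285426
```

View pics/w4.png

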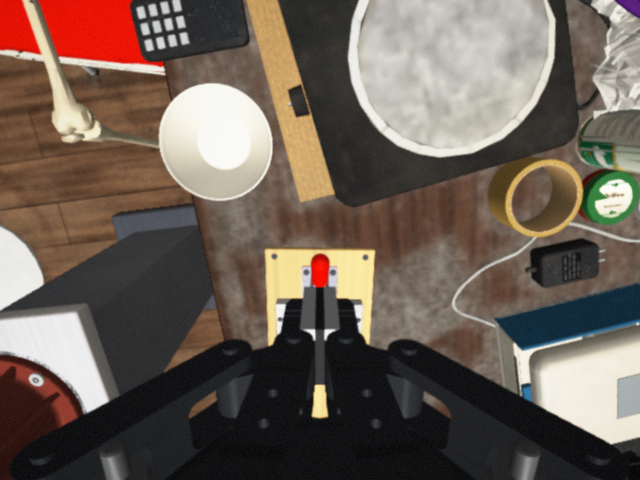

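Lever end is measured at jig (107, -2) mm. The fingers are shut at x=155 with open space below, so I'll descend and push.

Emit:
{"fn": "move_arm", "kwargs": {"commands": [[0,0,30,0],[0,0,70,0],[0,0,110,0],[0,0,145,0],[0,0,170,0],[0,0,183,0],[0,0,187,0],[0,0,187,0]]}}

```text
t: 12.05
ee_pos: [0.5093, 0.2883, 0.1168]
eef_rot: [0.748, 0.664, 0.0, 0.0]
contact_force: [-0.6, -0.4, -0.2]
grip_width: -0.0001
finger_force: 0.0
```

Emit:
{"fn": "move_arm", "kwargs": {"commands": [[-5,0,0,0],[-10,0,0,0],[-16,0,0,0],[-22,0,0,0],[-28,0,0,0],[-34,0,0,0],[-40,0,0,0],[-45,0,0,0],[-50,0,0,0],[-50,0,0,0]]}}

```text
t: 13.05
ee_pos: [0.5056, 0.2407, 0.1191]
eef_rot: [0.748, 0.664, 0.005, 0.0]
contact_force: [2.5, 4.3, 2.5]
grip_width: 0.0001
finger_force: 2.6
```

Emit:
{"fn": "move_arm", "kwargs": {"commands": [[-5,0,0,0],[-10,0,0,0],[-15,0,0,0],[-20,0,0,0],[-25,0,0,0],[-30,0,0,0],[-36,0,0,0],[-42,0,0,0],[-48,0,0,0],[-54,0,0,0],[-60,0,0,0],[-60,0,0,0]]}}

```text
t: 14.25
ee_pos: [0.4956, 0.1781, 0.1162]
eef_rot: [0.748, 0.664, -0.0, 0.0]
contact_force: [-0.1, -0.1, 0.1]
grip_width: 0.0001
finger_force: 0.0
```

```bash
python3 - <<'E'
from h import *
np.set_printoptions(precision=4,suppress=True)
o=observe(); print(o["t"],o["ee_pos"],o["contact_force"])
d=o["ee_pos"]-np.array([.4895,.1337,0]); print("jig",d[0]*.1184+d[1]*.993, -d[0]*.993+d[1]*.1184)
im=save("scene","s5.png");cv2.imwrite("pics/s5c.png",cv2.resize(im[170:320,220:420,::-1],(800,600),interpolation=cv2.INTER_CUBIC))
E
```

```text
14.25 [0.4956 0.1781 0.1162] [-0.1451 -0.0938  0.1449]
jig 0.04482864537119541 -0.0007993800519794725
```

View pics/s5c.png

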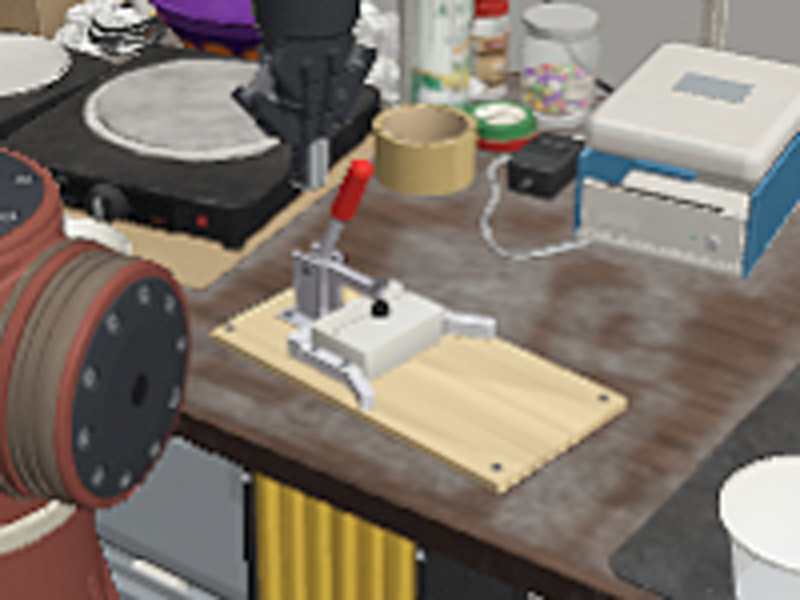

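The lever at (350,190) now leans over the lane and the pad at (380,305) rests on the carton. The contact force is zero. I'll retreat clear and check from above.

Emit:
{"fn": "move_arm", "kwargs": {"commands": [[10,0,0,0],[30,0,0,0],[60,0,0,0],[80,0,-20,0],[90,0,-60,0],[90,0,-105,0],[90,0,-145,0],[60,0,-175,0],[20,0,-190,0],[-20,0,-190,0],[-40,0,-190,0],[-40,0,-190,0]]}}

```text
t: 15.5
ee_pos: [0.4911, 0.138, 0.3068]
eef_rot: [0.749, 0.663, 0.0, 0.0]
contact_force: [0.7, 0.6, 0.7]
grip_width: 0.0001
finger_force: 0.0
```

Emit:
{"fn": "move_arm", "kwargs": {"commands": [[-40,0,0,0],[-80,0,0,0],[-100,0,0,0],[-100,0,0,0],[-100,0,0,0],[-100,0,0,0]]}}

```text
t: 16.1
ee_pos: [0.4794, 0.0415, 0.3063]
eef_rot: [0.747, 0.664, 0.0, -0.0]
contact_force: [-0.2, 0.9, 0.6]
grip_width: 0.0
finger_force: 0.0
```

```bash
python3 - <<'E'
from h import *
np.set_printoptions(precision=4,suppress=True)
o=observe(); print(o["t"],o["ee_pos"],o["contact_force"])
im=save("wrist","w6.png")
J=lambda w:(lambda d:(d[0]*.1184+d[1]*.993, -d[0]*.993+d[1]*.1184))(w-np.array([.4895,.1337,0]))
for q,z in(("lever_end",.147),("carton",.01),("clamp_pad",.039)):
    for k in spot_point("wrist",q)[:1]: print(q,k["p"],J(onz("wrist",k["position"],z)))
E
```

```text
16.1 [0.4794 0.0415 0.3063] [-0.1592  0.8921  0.5738]
lever_end 0.67 (np.float64(-0.007207878710748043), np.float64(0.0008381992328967513))
carton 0.85 (np.float64(-0.026933202153265633), np.float64(0.0027827590417088457))
clamp_pad 0.86 (np.float64(-0.02604900258005002), np.float64(-4.207382930292202e-05))
```

View pics/w6.png

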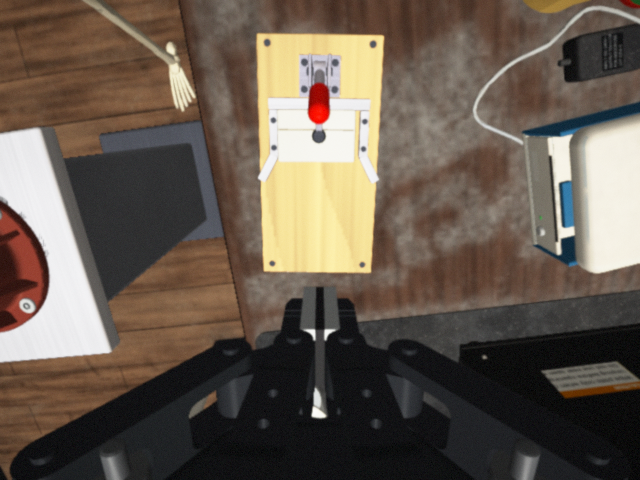

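The carton is at jig (-27, +3) mm, flat against the stop at row 110. The lever end is at x = -7 mm, which is closed, and the pad at (319,135) is on the carton. The robot is clear of everything, so I'll hand in.

```bash
python3 -c "
from rig import *
print(close_job())"
```

```text
the job is handed in; nothing more can be done
None
```

The carton is fully home against the end stop, the toggle lever has snapped shut with the pad pressing on the carton, and the job was handed in at about 16 s with the arm clear and nothing else on the desk touched.

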